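Make up a laptop kit and a paperwork kit

TASK

Make up two kits for new colleagues: put the laptop charger and the mouse into the blue tray, and the stapler, the green pen and the eraser into the yellow tray. Each thing must lie flat on its tray's floor, wholly inside the rim, the same way up as now (the pen may roll) and on top of nothing else. The battery and the tape roll belong to no kit: leave them where they are.

Things in the scene. Friction and masses are not known exactly. Their poses are not given: they have to be found in the camera images.
- tray_blue: Blue tray: a shallow rectangular blue plastic tray, open at the top, fixed to the desk, 150 x 240 x 14 mm outside; walls and floor 4 mm thick, so the inner floor is 142 mm along x by 232 mm along y and lies 4 mm above the desk. Origin: centre of the underside; x along the short side, y along the long side, z up.
- tray_yellow: Yellow tray: a shallow rectangular yellow plastic tray, open at the top, fixed to the desk, 150 x 240 x 14 mm outside; walls and floor 4 mm thick, so the inner floor is 142 mm along x by 232 mm along y and lies 4 mm above the desk. Origin: centre of the underside; x along the short side, y along the long side, z up.
- charger_mid (a point): Laptop charger: plain black power brick (no cable), 45 mm along its x, 105 mm along its y, 26 mm high. This point is its centre, half-way up; z is up, resting on the desk at the start.
- mouse_mid (a point): Cordless computer mouse, black, rounded, 100 mm along its x, 58 mm along its y, 34 mm high. This point is its centre, half-way up; z is up, resting on the desk at the start.
- stapler_mid (a point): Stapler with red arm and black base, 136 mm along its y, 50 mm high; base 34 mm wide along its x, arm 24 mm wide (from 23 mm up to the top); the arm does not move. This point is its centre, half-way up; z is up, resting on the desk at the start.
- pen_mid (a point): Green ball-point pen lying flat, 145 mm along its y, 12 mm across at its widest, 9 mm high. This point is its centre, half-way up; z is up, resting on the desk at the start.
- eraser_mid (a point): Eraser, white with a blue sleeve: 22 mm along its x, 52 mm along its y, 13 mm high. This point is its centre, half-way up; z is up, resting on the desk at the start.
- battery_mid (a point): Battery, stays where it is: dark grey cylinder standing on end, diameter 14 mm, 50 mm tall. This point is its centre, half-way up; z is up, resting on the desk at the start.
- tape_roll_mid (a point): Roll of beige adhesive tape lying flat, stays where it is: diameter 96 mm, 25 mm high. This point is its centre, half-way up; z is up, resting on the desk at the start.

How it is judged (in metres and radians):
At the end, for the whole second after the job is handed in: Charger and mouse in the blue tray; stapler, pen and eraser in the yellow tray: each rests level on the tray floor (height within 4 mm, level within 0.1 rad, the pen within 0.05) inside the rim and still; battery and tape roll within 25 mm of where they started (x of charger_mid in the frame of tray_blue between -0.05 and 0.05 m and y of charger_mid in the frame of tray_blue between -0.095 and 0.095 m and z of charger_mid in the frame of tray_blue between 0.013 and 0.021 m and linear speed of each of charger, mouse, stapler, pen, eraser below 0.02 m/s and angle between each of charger_mid, mouse_mid, stapler_mid, eraser_mid's own z axis and vertical below 0.1 rad and x of mouse_mid in the frame of tray_blue between -0.045 and 0.045 m and y of mouse_mid in the frame of tray_blue between -0.09 and 0.09 m and z of mouse_mid in the frame of tray_blue between 0.017 and 0.025 m and x of stapler_mid in the frame of tray_yellow between -0.055 and 0.055 m and y of stapler_mid in the frame of tray_yellow between -0.1 and 0.1 m and z of stapler_mid in the frame of tray_yellow between 0.025 and 0.033 m and x of pen_mid in the frame of tray_yellow between -0.067 and 0.067 m and y of pen_mid in the frame of tray_yellow between -0.11 and 0.11 m and z of pen_mid in the frame of tray_yellow between 0.0045 and 0.0125 m and angle between pen_mid's own y axis and vertical between 1.52 and 1.62 rad and x of eraser_mid in the frame of tray_yellow between -0.062 and 0.062 m and y of eraser_mid in the frame of tray_yellow between -0.107 and 0.107 m and z of eraser_mid in the frame of tray_yellow between 0.0065 and 0.0145 m and distance of each of battery_mid, tape_roll_mid from where it was at the start of the episode below 0.025 m); the robot touches nothing.
It fails at once if the battery is moved more than 25 mm from its place (distance of battery_mid from where it was at the start of the episode above 0.025 m).
It fails at once if the tape roll is moved more than 25 mm from its place (distance of tape_roll_mid from where it was at the start of the episode above 0.025 m).
It also fails if it takes over 144 s, if anything falls off the work surface, if the arm or the gripper's body presses on something with over 40 N, if the wrist force passes 120 N, or if a joint passes its speed limit or range.

ROBOT

A 6-joint arm with a two-finger parallel gripper is mounted at the origin on a cart in front of the work surface, level with it; the furniture and walls round the work are solid. World frame = base frame: x ahead of the robot, y to its left, z up, the work surface at z = 0. Lengths are in mm, angles in degrees, forces in N, time in s.
With the tool pointing down it reaches from about 375 to 900 mm from the base axis. Payload 3.1 kg.
Tool frame: the origin (TCP) lies at the very end of the fingers, on their centre line; the grasp point (between the pads) lies 19 mm behind it; z points along the fingers, x is the direction in which the jaws open and shut, and the axes are right-handed (so a half turn about z gives the same grasp; the last joint's range is limited). The gripper opens to 87 mm and grips with 3 to 60 N. Pads are 19 mm wide; open, the fingers measure 117 mm over their backs; the gripper's body (75 mm by 190 mm) begins 51 mm behind the grasp point.
Start: joints at [62.424, 30.224, 82.088, -0, 67.689, -10.227], TCP at [186.33, 596.555, 222.548] pointing down, gripper open.
Joint ranges: [-176.69, 176.69], [-43.24, 126.21], [12.49, 139.97], [-82, 262], [0, 151.66], [-163.58, 163.58]. Speed limits (degrees/s): [159.86, 159.86, 180, 180, 180, 180].

INTERFACE

Orientations are given as [roll, pitch, yaw] about the fixed x, y, z axes, in that order (R = Rz(yaw) Ry(pitch) Rx(roll)).
In Python, from cell import sensors, optics, bot gives the robot as it stands.
- The arm moves only by the tool move_arm, never from a script. Its argument "targets" is a list of rows, each a list of 5 numbers: the opening, from 0 (shut) to 1 (fully open), then the shift along the tool's x, y, z in cm, then the turn about the tool's z in rad. A call has 1 to 5 rows; each row is the pose to reach, as a shift and turn from the pose measured when the call began, along the tool's axes at that moment; what a row does not reach only later rows make up. A row lasts 1/12 s, in which the tool goes at most 41.7 mm and 7.16 degrees, less where a joint would pass 70% of its speed; a pose out of reach is approached as far as the arm can. A call with a gripper value outside its range is refused whole. The fingers move at their own pace and stop on an object; "grip_force" is the grip in N (left out, the last holds). Time passes only in rows, so rows that repeat a pose let the fingers close. It gives the time, the measured TCP pose, the force and the opening at its end, in the units of the state.
- sensors.observe(): the state, without advancing time (a new reading comes with each control period).
- optics.camera(name): name is "scene" or "side" or "wrist"; returns a dict with "image" (420x560x3 uint8, red, green, blue), "mtx" (3x3 intrinsics, pixels), "D" ([k1, k2, p1, p2, k3] as OpenCV has them; the pictures are not rectified), "world_to_cam" (4x4, takes a point from world to camera coordinates). Camera axes: x right, y up, looking along -z (the intrinsics and any distortion apply to the point x, -y, -z); pixel columns grow to the right and rows downward; lengths in mm; the calibration is good to about 2 mm. A picture is of the moment at which its call begins. There is no depth.
- bot.finish_job(): hands the job in, once; it reports no verdict.
The state is a dict: "time_s": time; "q": joint angles; "joint_vel": joint speeds; "joint_torque": joint torques, N m; "position": TCP position; "ee_rot": TCP orientation; "contact_force": force on the tool from outside, world axes, zero at the start; "ft_torque": the same for the moment, N m; "width": opening from 0.0 (shut) to 1.0 (fully open).
Only numpy, scipy, OpenCV 4.12 (cv2) and the standard library are available. Lean on these libraries where they do the work, as an engineer would, in place of code of your own. Each camera call takes 0.05 s, during which the arm holds its last target. There are 200 camera calls.

## Working session

There is one attempt and no reset: what is moved stays moved. The work goes in short steps, Python scripts to look and compute and a tool call to move; the robot and the scene stay as the last step left them, time stands still between calls to the robot, and variables do not carry over. Pictures are saved under pics/ and viewed, about 12 in all and at most 16, crops included, and the job is handed in when it is done.

Besides the shell and the picture viewer there is one more tool, called after "Emit:" as a command line: name --pt "numbers of a row" for each row, then --argument value for the rest. move_arm: Moves the arm, as the interface text tells. Its arguments: {"type":"object","properties":{"targets":{"type":"array"},"grip_force":{"type":"number"}},"required":["targets"]}

```bash
mkdir -p pics; ls; cat > h.py <<'E'
import numpy as np, cv2, json
from cell import sensors, optics, bot
def snap(n,f):
    c=optics.camera(n); cv2.imwrite('pics/'+f+'.png',c['image'][:,:,::-1]); 
    np.savez('pics/'+f+'.npz',image=c['image'],mtx=c['mtx'],D=c['D'],w=c['world_to_cam']); return c
def load(f):
    d=np.load('pics/'+f+'.npz'); return dict(image=d['image'],mtx=d['mtx'],D=d['D'],world_to_cam=d['w'])
def ray(c,uv):
    p=cv2.undistortPoints(np.float64(uv).reshape(-1,1,2),np.array(c['mtx'],float),np.array(c['D'],float)).reshape(-1,2)
    d=np.c_[p[:,0],-p[:,1],-np.ones(len(p))]; W=np.array(c['world_to_cam']); R=W[:3,:3]
    return -R.T@W[:3,3], d@R
def onz(c,uv,z):
    o,d=ray(c,uv); return o+d*((z-o[2])/d[:,2])[:,None]
def proj(c,P):
    W=np.array(c['world_to_cam']); q=np.float64(P).reshape(-1,3)@W[:3,:3].T+W[:3,3]; q=q*[1,-1,-1]
    return cv2.projectPoints(q,np.zeros(3),np.zeros(3),np.array(c['mtx'],float),np.array(c['D'],float))[0].reshape(-1,2)
E
python3 - <<'E'
from h import *
print(sensors.observe())
a=snap('scene','s0');b=snap('side','d0');w=snap('wrist','w0')
for c in(a,b,w):
    o,_=ray(c,[[280,210]]);print(o.round(),onz(c,[[280,210]],0).round(), np.array(c['mtx'])[0,0])
E
```

```text
pics
{'time_s': 0.0, 'q': array([ 6.24248320e+01,  3.02796969e+01,  8.21570994e+01, -2.51425379e-03,
        6.76872086e+01, -1.02265851e+01]), 'joint_vel': array([ 0.05442405, -0.01704269, -0.02558321, -0.00836542, -0.05233673,
        0.00349893]), 'joint_torque': array([-9.55205996e-05, -4.40038848e+01, -1.76590258e+01,  6.32888381e-02,
        5.82824077e-02, -1.55378684e-04]), 'position': array([185.9971304 , 595.91522102, 221.55982342]), 'ee_rot': array([-1.79980271e+02,  1.22447471e-01,  7.26523953e+01]), 'contact_force': array([-0.00116202, -0.51313833, -0.14108484]), 'ft_torque': array([-0.02622373,  0.00383526, -0.01618056]), 'width': 1.002721825176469}
[-220. -949. 1067.] [[580.  49.   0.]] 529.0055881691105
[369. 992. 693.] [[517. -91.   0.]] 385.81981981383376
[123. 615. 384.] [[214. 582.   0.]] 340.7080751162079
```

View pics/s0.png

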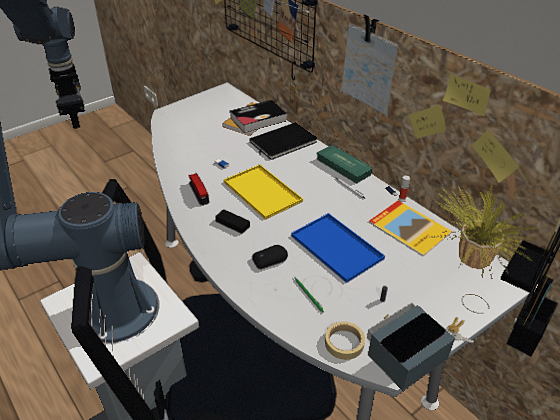

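View pics/d0.png

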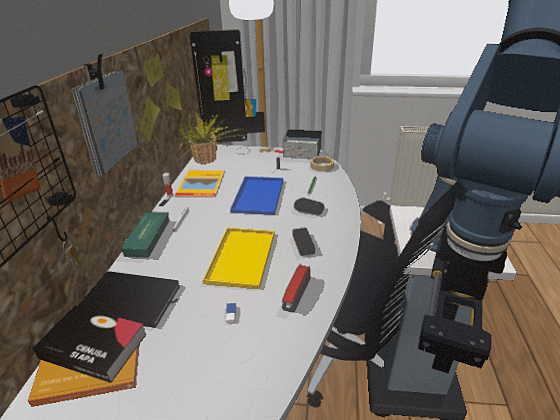

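The scene view shows the stapler (200,188), eraser (221,163), charger (232,220), mouse (269,257), pen (308,294), battery (383,294) and tape (344,340). The blue tray is at (337,247) and the yellow tray at (263,190). The side view shows the same things. Next I segment both views.

```bash
cat > seg.py <<'E'
from h import *
def mask(c,kind,roi):
    hsv=cv2.cvtColor(c['image'],cv2.COLOR_RGB2HSV); h,s,v=[hsv[...,i].astype(int) for i in range(3)]
    m={'blue':(h>100)&(h<130)&(s>140)&(v>50),'yellow':(h>22)&(h<33)&(s>150)&(v>90),'green':(h>45)&(h<85)&(s>90),
       'red':((h<8)|(h>172))&(s>120)&(v>60),'dark':(v<75),'beige':(h>12)&(h<30)&(s>40)&(s<200)}[kind]
    o=np.zeros(m.shape,np.uint8); x0,y0,x1,y1=roi; o[y0:y1,x0:x1]=m[y0:y1,x0:x1]; 
    n,l,st,ce=cv2.connectedComponentsWithStats(o,connectivity=8); k=1+np.argmax(st[1:,4]); return (l==k).astype(np.uint8)
def pts(m):
    return np.argwhere(m)[:,::-1].astype(float)
def rect(c,m,z):
    P=onz(c,pts(m),z)[:,:2]; (x,y),(w,h),a=cv2.minAreaRect(P.astype(np.float32))
    if w<h: w,h,a=h,w,a+90
    return [round(float(t),1) for t in (x,y,w,h,(a+90)%180-90)]
E
python3 - <<'E'
from seg import *
S=load('s0');D=load('d0')
T=[('tray_b','blue',14,(285,205,390,285),(225,165,290,225)),('tray_y','yellow',14,(215,160,310,222),(198,220,280,292)),
('charger','dark',13,(210,200,255,236),(288,222,320,262)),('mouse','dark',17,(246,238,292,275),(290,192,328,220)),
('stapler','red',37,(182,165,215,210),(275,260,315,315)),('pen','green',4.5,(285,270,330,318),(305,172,320,196)),
('eraserblue','blue',6,(208,154,234,172),(220,298,242,325)),('battery','dark',25,(374,280,392,304),(272,154,286,172)),('tape','beige',12,(318,315,370,365),(305,152,338,175))]
for n,k,z,a,b in T:
    for c,r in((S,a),(D,b)):
        try: m=mask(c,k,r); print(n,m.sum(),rect(c,m,z),onz(c,[pts(m).mean(0)],z)[0].round(1))
        except Exception as e: print(n,e)
E
```

```text
tray_b 3140 [599.8, -188.7, 244.9, 155.7, 89.7] [ 597.2 -195.6   14. ]
tray_b 1234 [604.0, -175.1, 236.9, 144.8, -89.9] [ 598.5 -162.3   14. ]
tray_y 2045 [589.0, 153.5, 247.8, 153.4, 88.4] [587.5 146.3  14. ]
tray_y 2693 [594.6, 171.6, 247.2, 149.6, 88.3] [590.7 186.2  14. ]
charger 468 [424.2, 86.9, 115.5, 59.9, -72.6] [424.3  85.3  13. ]
charger 408 [426.0, 90.0, 125.4, 47.2, -72.1] [425.3  93.3  13. ]
mouse 573 [418.8, -107.6, 102.9, 67.9, -8.8] [ 417.5 -107.5   17. ]
mouse 329 [422.0, -97.9, 103.4, 77.9, -22.2] [421.7 -97.   17. ]
stapler 185 [425.3, 277.2, 127.4, 26.8, 74.0] [424.9 275.2  37. ]
stapler 370 [431.7, 293.1, 133.0, 25.5, 76.6] [433.2 297.2  37. ]
pen 104 [420.5, -273.1, 134.0, 8.5, 81.9] [ 419.2 -279.1    4.5]
pen 26 [421.5, -271.4, 119.8, 5.5, 82.9] [ 421.8 -269.     4.5]
eraserblue 30 [577.2, 364.7, 31.0, 25.6, -85.0] [577.4 367.6   6. ]
eraserblue 2 [586.6, 371.6, 3.2, 0.0, -76.4] [586.6 371.6   6. ]
battery 69 [560.9, -405.7, 53.7, 11.1, 35.0] [ 560.1 -406.3   25. ]
battery 29 [563.2, -401.1, 93.4, 8.2, -82.6] [ 562.8 -399.3   25. ]
tape 791 [388.4, -441.8, 111.5, 95.6, 36.5] [ 386.9 -443.2   12. ]
tape 280 [390.8, -440.7, 141.5, 94.0, -89.6] [ 389.2 -441.1   12. ]
```

```bash
cat > go.py <<'E'
# usage: go.py x y z yaw : prints shift (cm, tool axes) and turn from the measured pose
import sys; from h import *
from scipy.spatial.transform import Rotation as Ro
def go(x,y,z,yaw):
    s=sensors.observe(); R=Ro.from_euler('xyz',s['ee_rot'],degrees=True).as_matrix(); p=s['position']
    d=R.T@(np.array([x,y,z])-p)/10; t=-((yaw-s['ee_rot'][2]+90)%180-90)
    print('shift',d.round(2),'turn',round(np.radians(t),3),'rows',max(np.linalg.norm(d)/4.17,abs(t)/7.16).round(1),'q6',s['q'][5].round(),'at',p.round(1),s['ee_rot'].round(1))
if __name__=='__main__':
    a=list(map(float,sys.argv[1:]))
    for i in range(0,len(a),4): go(*a[i:i+4])
E
python3 go.py 428 287 200 -15
```

```text
shift [-22.28  32.31   2.21] turn 1.53 rows 12.2 q6 -10.0 at [186.1 596.1 221.8] [-1.80e+02  1.00e-01  7.26e+01]
```

```bash
cat > go.py <<'E'
# usage: go.py x y z yaw [...]: prints per call (5 rows) shift (cm, tool axes) and turn (rad), via points in order
import sys; from h import *
from scipy.spatial.transform import Rotation as Ro
s=sensors.observe(); p=s['position'].copy(); e=s['ee_rot'].copy()
print('at',p.round(1),e.round(1),'q1,q6',s['q'][[0,5]].round())
a=list(map(float,sys.argv[1:]))
for i in range(0,len(a),4):
    g=np.array(a[i:i+3]); ty=(a[i+3]-e[2]+90)%180-90
    n=int(np.ceil(max(np.linalg.norm(g-p)/200,abs(ty)/35,.01))); st=(g-p)/n
    for k in range(n):
        R=Ro.from_euler('xyz',e,degrees=True).as_matrix()
        print('  call',(R.T@st/10).round(2),'turn',-np.radians(ty/n).round(3)); e=e+[0,0,ty/n]; p=p+st
    e=np.array([180,0,e[2]]); print(' ->',g,'yaw',e[2].round(1),'q6~',(np.degrees(np.arctan2(g[1],g[0]))-e[2]).round())
E
python3 go.py 428 287 200 -15
```

```text
at [186.1 596.1 221.8] [-1.80e+02  1.00e-01  7.26e+01] q1,q6 [ 62. -10.]
  call [-7.43 10.77  0.74] turn 0.51
  call [-1.23 13.03  0.72] turn 0.51
  call [ 5.29 11.97  0.71] turn 0.51
 -> [428. 287. 200.] yaw -15.0 q6~ 49.0
```

Emit:
move_arm --pt "1 -2.5 3.6 0.25 0.1" --pt "1 -5 7.2 0.5 0.22" --pt "1 -7.43 10.77 0.74 0.34" --pt "1 -7.43 10.77 0.74 0.46" --pt "1 -7.43 10.77 0.74 0.51"

```text
time_s: 0.57
position: [268.3, 490.4, 214.0]
ee_rot: [179.9, 0.2, 42.9]
contact_force: [-0.1, -0.4, 0.3]
width: 1.004
```

Emit:
move_arm --pt "1 -0.4 4 0.2 0.12" --pt "1 -0.8 8 0.4 0.24" --pt "1 -1.23 13 0.7 0.36" --pt "1 -1.23 13 0.7 0.48" --pt "1 -1.23 13 0.7 0.51"

```text
time_s: 0.98
position: [349.7, 384.1, 206.9]
ee_rot: [179.8, 0.2, 13.2]
contact_force: [-0.6, 0.5, -0.2]
width: 1.0
```

Emit:
move_arm --pt "1 1.7 4 0.2 0.12" --pt "1 3.4 8 0.4 0.24" --pt "1 5.3 12 0.7 0.36" --pt "1 5.3 12 0.7 0.48" --pt "1 5.3 12 0.7 0.51"

```text
time_s: 1.4
position: [431.0, 276.8, 199.9]
ee_rot: [179.7, -0.0, -16.6]
contact_force: [-0.4, 1.3, 0.0]
width: 1.003
```

```bash
python3 go.py 428 287 200 -15; python3 -c "
from h import *
snap('wrist','w1')"
```

```text
at [431.  276.8 199.9] [179.7  -0.  -16.6] q1,q6 [20. 37.]
  call [-0.58 -0.9  -0.02] turn -0.028
 -> [428. 287. 200.] yaw -15.0 q6~ 49.0
```

View pics/w1.png

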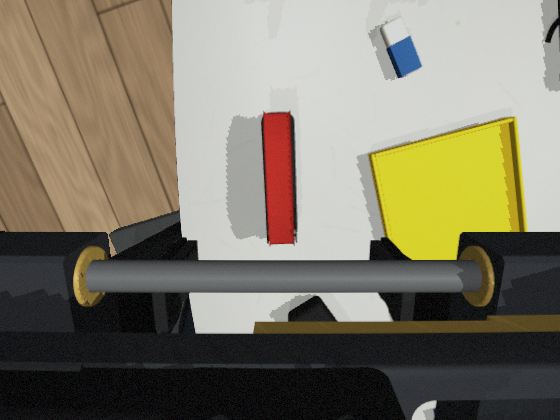

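Wrist view: the stapler's red arm runs along (263–297, 112–244), the eraser is at (402,47), and part of the yellow tray shows at lower right.

```bash
python3 - <<'E'
from seg import *
c=load('w1')
m=mask(c,'red',(240,90,320,260)); print('stapler',rect(c,m,50))
m=mask(c,'blue',(370,10,440,85)); print('sleeve',rect(c,m,13))
print('tray corners',onz(c,[[371,154],[517,118]],14).round(1))
print('eraser corners',onz(c,[[381,26],[401,15],[422,68],[401,77]],13).round(1))
E
python3 go.py 428 287 200 -15
```

```text
stapler [430.8, 290.9, 122.4, 25.5, 75.4]
sleeve [577.5, 366.0, 29.2, 24.0, -80.0]
tray corners [[526.3 285.2  14. ]
 [675.4 278.7  14. ]]
eraser corners [[562.9 398.5  13. ]
 [583.  402.6  13. ]
 [592.6 351.3  13. ]
 [571.3 348.9  13. ]]
at [429.8 277.7 199.9] [179.7   0.  -16.4] q1,q6 [20. 37.]
  call [-0.44 -0.84 -0.02] turn -0.025
 -> [428. 287. 200.] yaw -15.0 q6~ 49.0
```

```bash
python3 go.py 431 290.5 110 -14.6 431 290.5 26 -14.6
```

```text
at [429.8 277.7 199.9] [179.7   0.  -16.4] q1,q6 [20. 37.]
  call [-0.24 -1.31  8.98] turn -0.032
 -> [431.  290.5 110. ] yaw -14.6 q6~ 49.0
  call [ 0.  -0.   8.4] turn -0.0
 -> [431.  290.5  26. ] yaw -14.6 q6~ 49.0
```

Emit:
move_arm --pt "1 -0.24 -1.31 3 -0.032" --pt "1 -0.24 -1.31 6 -0.032" --pt "1 -0.24 -1.31 9 -0.032" --pt "1 -0.24 -1.31 9 -0.032" --pt "1 -0.24 -1.31 9 -0.032"

```text
time_s: 1.87
position: [429.5, 290.3, 108.7]
ee_rot: [179.5, 0.3, -14.5]
contact_force: [-0.7, 0.3, 0.5]
width: 1.001
```

Emit:
move_arm --pt "1 0 0 3 0" --pt "1 0 0 6 0" --pt "1 0 0 8.4 0" --pt "1 0 0 8.4 0" --pt "1 0 0 8.4 0"

```text
time_s: 2.28
position: [429.4, 290.2, 25.6]
ee_rot: [179.6, 0.2, -14.5]
contact_force: [-0.2, -0.2, -0.2]
width: 1.002
```

```bash
python3 go.py 431 290.5 26 -14.6
```

```text
at [429.4 290.2  25.6] [179.6   0.2 -14.5] q1,q6 [22. 37.]
  call [ 0.15 -0.07 -0.04] turn 0.002
 -> [431.  290.5  26. ] yaw -14.6 q6~ 49.0
```

Emit:
move_arm --pt "0 0.1 0 0 0" --pt "0 0.1 0 0 0" --pt "0 0.1 0 0 0" --pt "0 0.1 0 0 0" --pt "0 0.1 0 0 0" --grip_force 25

```text
time_s: 2.7
position: [430.9, 290.1, 26.5]
ee_rot: [179.6, 0.2, -14.5]
contact_force: [0.1, -0.0, -0.5]
width: 0.705
```

Emit:
move_arm --pt "0 0 0 0 0" --pt "0 0 0 0 0" --pt "0 0 0 0 0" --pt "0 0 0 0 0" --pt "0 0 0 0 0"

```text
time_s: 3.12
position: [430.8, 290.1, 26.4]
ee_rot: [179.6, 0.2, -14.5]
contact_force: [0.6, -0.6, -0.5]
width: 0.327
```

Emit:
move_arm --pt "0 0 0 -2 0" --pt "0 0 0 -5 0" --pt "0 0 0 -8 0" --pt "0 0 0 -8 0" --pt "0 0 0 -8 0"

```text
time_s: 3.53
position: [432.1, 291.0, 107.7]
ee_rot: [179.7, 0.0, -14.5]
contact_force: [-0.9, 0.2, -2.5]
width: 0.284
```

```bash
python3 go.py 623 121 110 -1.8 623 121 31 -1.8
```

```text
at [432.1 291.  107.7] [179.7   0.  -14.5] q1,q6 [22. 36.]
  call [11.37  5.84 -0.09] turn -0.111
  call [10.65  7.06 -0.09] turn -0.111
 -> [623. 121. 110.] yaw -1.8 q6~ 13.0
  call [-0.  -0.   7.9] turn -0.0
 -> [623. 121.  31.] yaw -1.8 q6~ 13.0
```

Emit:
move_arm --pt "0 3 1.5 0 -0.05" --pt "0 6 3 0 -0.08" --pt "0 9 4.5 0 -0.11" --pt "0 11.4 5.8 0 -0.11" --pt "0 11.4 5.8 0 -0.11"

```text
time_s: 3.95
position: [532.5, 202.8, 106.4]
ee_rot: [179.7, -0.1, -8.4]
contact_force: [1.3, 0.1, -1.6]
width: 0.286
```

Emit:
move_arm --pt "0 3 2 0 -0.05" --pt "0 6 4 0 -0.08" --pt "0 9 6 0 -0.11" --pt "0 10.7 7.1 0 -0.11" --pt "0 10.7 7.1 0 -0.11"

```text
time_s: 4.37
position: [631.3, 113.3, 105.2]
ee_rot: [179.6, -0.2, -2.4]
contact_force: [0.9, 0.8, -1.4]
width: 0.288
```

```bash
python3 go.py 623 121 45 -1.8; python3 -c "
from h import *
snap('wrist','w2')"
```

```text
at [631.3 113.3 105.2] [179.6  -0.2  -2.4] q1,q6 [0. 3.]
  call [-0.88 -0.78  6.01] turn -0.01
 -> [623. 121.  45.] yaw -1.8 q6~ 13.0
```

View pics/w2.png

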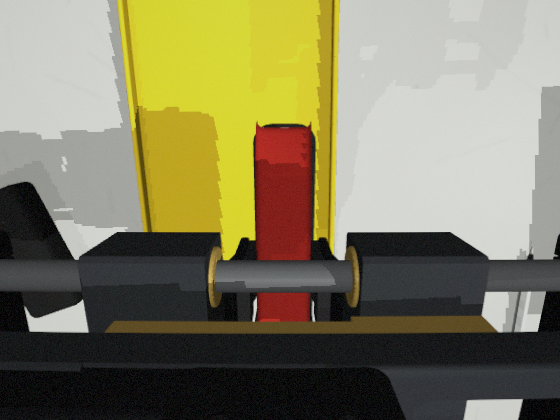

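The stapler is held straight over the tray, with the tray rims at columns ~135 and ~335. Lowering in steps.

Emit:
move_arm --pt "0 -0.9 -0.8 2 -0.01" --pt "0 -0.9 -0.8 4 -0.01" --pt "0 -0.9 -0.8 6 -0.01" --pt "0 -0.9 -0.8 6 -0.01" --pt "0 -0.9 -0.8 6 -0.01"

```text
time_s: 4.83
position: [616.5, 124.2, 42.7]
ee_rot: [179.7, 0.4, -1.7]
contact_force: [0.8, -0.2, -1.4]
width: 0.285
```

Emit:
move_arm --pt "0 0 0 0.3 0" --pt "0 0 0 0.6 0" --pt "0 0 0 0.8 0" --pt "0 0 0 0.8 0" --pt "0 0 0 0.8 0"

```text
time_s: 5.25
position: [616.9, 124.4, 35.6]
ee_rot: [179.7, 0.3, -1.7]
contact_force: [0.4, 1.6, 0.7]
width: 0.282
```

Emit:
move_arm --pt "0 0 0 0.2 0" --pt "0 0 0 0.4 0" --pt "0 0 0 0.6 0" --pt "0 0 0 0.6 0" --pt "0 0 0 0.6 0"

```text
time_s: 5.67
position: [617.1, 124.4, 35.0]
ee_rot: [179.7, 0.2, -1.7]
contact_force: [-8.0, 0.4, 27.4]
width: 0.285
```

Emit:
move_arm --pt "0.6 0 0 -0.2 0" --pt "0.6 0 0 -0.2 0" --pt "0.6 0 0 -0.2 0" --pt "0.6 0 0 -0.2 0" --pt "0.6 0 0 -0.2 0"

```text
time_s: 6.08
position: [616.8, 124.3, 36.2]
ee_rot: [179.7, 0.3, -1.7]
contact_force: [0.6, -0.4, -0.0]
width: 0.558
```

Emit:
move_arm --pt "0.6 0 0 -2 0" --pt "0.6 0 0 -5 0" --pt "0.6 0 0 -9 0" --pt "0.6 0 0 -12 0" --pt "0.6 0 0 -12 0"

```text
time_s: 6.5
position: [622.1, 125.2, 162.4]
ee_rot: [179.7, -0.4, -1.7]
contact_force: [0.9, -0.3, -0.7]
width: 0.599
```

```bash
python3 go.py 577 350 130 10 
```

```text
at [622.1 125.2 162.4] [179.7  -0.4  -1.7] q1,q6 [1. 3.]
  call [ -2.59 -11.18   1.55] turn -0.102
  call [ -1.44 -11.38   1.56] turn -0.102
 -> [577. 350. 130.] yaw 10.0 q6~ 21.0
```

Emit:
move_arm --pt "0.6 -0.8 -4 0.5 -0.05" --pt "0.6 -1.7 -7.8 1 -0.1" --pt "0.6 -2.6 -11.2 1.5 -0.1" --pt "0.6 -2.6 -11.2 1.5 -0.1" --pt "0.6 -2.6 -11.2 1.5 -0.1"

```text
time_s: 6.92
position: [597.9, 239.6, 145.0]
ee_rot: [179.7, -0.2, 4.3]
contact_force: [0.3, -0.6, 0.2]
width: 0.598
```

Emit:
move_arm --pt "0.6 -0.5 -4 0.5 -0.05" --pt "0.6 -1 -7.8 1 -0.1" --pt "0.6 -1.44 -11.4 1.5 -0.1" --pt "0.6 -1.44 -11.4 1.5 -0.1" --pt "0.6 -1.44 -11.4 1.5 -0.1"

```text
time_s: 7.33
position: [574.6, 352.5, 128.0]
ee_rot: [179.6, -0.1, 10.1]
contact_force: [-0.4, 1.1, -0.4]
width: 0.601
```

```bash
python3 go.py 577 375 40 10  577 375 2.5 10; python3 -c "
from h import *
snap('wrist','w3')"
```

```text
at [574.6 352.5 128. ] [ 1.796e+02 -1.000e-01  1.010e+01] q1,q6 [22. 12.]
  call [ 0.61 -2.24  8.79] turn 0.002
 -> [577. 375.  40.] yaw 10.0 q6~ 23.0
  call [ 0.   -0.    3.75] turn -0.0
 -> [577.  375.    2.5] yaw 10.0 q6~ 23.0
```

View pics/w3.png

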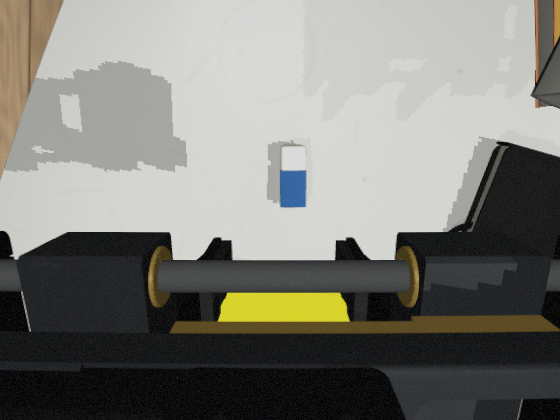

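The eraser sits at (280–306, 146–207), square to the jaws. A book edge at lower right is well clear.

```bash
python3 - <<'E'
from seg import *
c=load('w3'); P=onz(c,[[281,146],[305,146],[306,207],[280,207]],13); print(P.round(1),P.mean(0).round(1))
print(onz(c,[[445,230],[478,230]],15).round())
x,y=P.mean(0)[:2]; import sys,subprocess; subprocess.run(['python3','go.py',str(x),str(y),'40','10',str(x),str(y),'3','10'])
E
```

```text
at [575.2 351.2 128.4] [ 1.796e+02 -1.000e-01  1.000e+01] q1,q6 [22. 12.]
  call [ 0.72 -2.44  8.82] turn 0.0
 -> [578.37707588 375.93296485  40.        ] yaw 10.0 q6~ 23.0
  call [ 0.  -0.   3.7] turn -0.0
 -> [578.37707588 375.93296485   3.        ] yaw 10.0 q6~ 23.0
[[564.3 399.   13. ]
 [583.2 402.4  13. ]
 [593.7 353.1  13. ]
 [572.3 349.3  13. ]] [578.4 375.9  13. ]
[[714. 355.  15.]
 [742. 360.  15.]]
```

Emit:
move_arm --pt "0.6 0.7 -2.4 3 0" --pt "0.6 0.7 -2.4 6 0" --pt "0.6 0.7 -2.4 8.8 0" --pt "0.6 0.7 -2.4 8.8 0" --pt "0.6 0.7 -2.4 8.8 0"

```text
time_s: 7.8
position: [577.9, 372.8, 38.6]
ee_rot: [179.5, 0.1, 9.9]
contact_force: [0.3, -0.0, 0.7]
width: 0.598
```

Emit:
move_arm --pt "0.6 0 0 1.5 0" --pt "0.6 0 0 2.8 0" --pt "0.6 0 0 3.6 0" --pt "0.6 0 0 3.6 0" --pt "0.6 0 0 3.6 0"

```text
time_s: 8.22
position: [577.8, 372.3, 2.4]
ee_rot: [179.5, 0.1, 9.9]
contact_force: [0.3, 0.7, 0.5]
width: 0.598
```

Emit:
move_arm --pt "0 0 0 0 0" --pt "0 0 0 0 0" --pt "0 0 0 0 0" --pt "0 0 0 0 0" --pt "0 0 0 0 0" --grip_force 15

```text
time_s: 8.63
position: [577.9, 372.5, 2.8]
ee_rot: [179.5, 0.1, 9.9]
contact_force: [0.5, 0.5, 0.2]
width: 0.306
```

Emit:
move_arm --pt "0 0 0 0 0" --pt "0 0 0 0 0"

```text
time_s: 8.8
position: [577.9, 372.5, 2.9]
ee_rot: [179.5, 0.1, 9.9]
contact_force: [0.4, -0.0, 0.5]
width: 0.242
```

Emit:
move_arm --pt "0 0 0 -2 0" --pt "0 0 0 -5 0" --pt "0 0 0 -8 0" --pt "0 0 0 -8 0" --pt "0 0 0 -8 0"

```text
time_s: 9.22
position: [579.6, 374.1, 85.5]
ee_rot: [179.5, -0.2, 9.9]
contact_force: [-0.7, 0.2, -1.0]
width: 0.24
```

```bash
python3 go.py 618 233 80 -1.8  618 233 20 -1.8
```

```text
at [579.6 374.1  85.5] [179.5  -0.2   9.9] q1,q6 [24. 14.]
  call [ 1.36 14.55  0.67] turn 0.204
 -> [618. 233.  80.] yaw -1.8 q6~ 22.0
  call [ 0. -0.  6.] turn -0.0
 -> [618. 233.  20.] yaw -1.8 q6~ 22.0
```

Emit:
move_arm --pt "0 0.4 4 0.2 0.1" --pt "0 0.8 8 0.4 0.2" --pt "0 1.3 12 0.6 0.2" --pt "0 1.36 14.5 0.6 0.2" --pt "0 1.36 14.5 0.6 0.2"

```text
time_s: 9.63
position: [618.3, 227.7, 79.0]
ee_rot: [179.4, -0.1, -1.9]
contact_force: [-0.8, -0.1, 0.5]
width: 0.242
```

```bash
python3 go.py 618 233 20 -1.8  618 233 7 -1.8; python3 -c "
from h import *
snap('wrist','w4')"
```

```text
at [618.3 227.7  79. ] [ 1.794e+02 -1.000e-01 -1.900e+00] q1,q6 [11. 13.]
  call [-0.06 -0.58  5.89] turn -0.001
 -> [618. 233.  20.] yaw -1.8 q6~ 22.0
  call [ 0.  -0.   1.3] turn -0.0
 -> [618. 233.   7.] yaw -1.8 q6~ 22.0
```

Emit:
move_arm --pt "0 0 -0.5 2 0" --pt "0 0 -0.5 4 0" --pt "0 0 -0.5 5.9 0" --pt "0 0 -0.5 5.9 0" --pt "0 0 -0.5 5.9 0"

```text
time_s: 10.1
position: [615.8, 235.8, 18.2]
ee_rot: [179.5, 0.2, -1.8]
contact_force: [0.1, 0.2, 0.2]
width: 0.237
```

Emit:
move_arm --pt "0 0 0 0.5 0" --pt "0 0 0 0.9 0" --pt "0 0 0 1.2 0" --pt "0 0 0 1.2 0" --pt "0 0 0 1.2 0"

```text
time_s: 10.52
position: [616.1, 235.9, 6.7]
ee_rot: [179.5, 0.1, -1.8]
contact_force: [-0.3, -0.1, 0.3]
width: 0.235
```

Emit:
move_arm --pt "0.45 0 0 0 0" --pt "0.45 0 0 0 0" --pt "0.45 0 0 0 0" --pt "0.45 0 0 -0.3 0" --pt "0.45 0 0 -0.5 0"

```text
time_s: 10.93
position: [616.1, 235.9, 11.9]
ee_rot: [179.5, 0.1, -1.8]
contact_force: [-0.6, 0.3, 1.1]
width: 0.434
```

Emit:
move_arm --pt "0.45 0 0 -2 0" --pt "0.45 0 0 -5 0" --pt "0.45 0 0 -9 0" --pt "0.45 0 0 -12 0" --pt "0.45 0 0 -12 0"

```text
time_s: 11.35
position: [621.3, 238.1, 139.8]
ee_rot: [179.7, -0.7, -1.8]
contact_force: [0.7, 0.1, 0.7]
width: 0.451
```

```bash
python3 go.py 426 60 130 18
```

```text
at [621.3 238.1 139.8] [179.7  -0.7  -1.8] q1,q6 [12. 14.]
  call [-9.49  9.2   0.42] turn -0.172
  call [-10.93   7.43   0.39] turn -0.172
 -> [426.  60. 130.] yaw 18.0 q6~ -10.0
```

Emit:
move_arm --pt "0.8 -3 3 0.1 -0.09" --pt "0.8 -6 6 0.2 -0.17" --pt "0.8 -9.5 9.2 0.4 -0.17" --pt "0.8 -9.5 9.2 0.4 -0.17" --pt "0.8 -9.5 9.2 0.4 -0.17"

```text
time_s: 11.77
position: [520.1, 147.5, 134.7]
ee_rot: [179.6, -0.4, 7.9]
contact_force: [-0.5, 0.2, 1.0]
width: 0.737
```

Emit:
move_arm --pt "0.8 -3 2.5 0.1 -0.09" --pt "0.8 -6 5 0.2 -0.17" --pt "0.8 -9.7 7.8 0.4 -0.17" --pt "0.8 -9.7 7.8 0.4 -0.17" --pt "0.8 -9.7 7.8 0.4 -0.17"

```text
time_s: 12.18
position: [434.5, 56.1, 130.6]
ee_rot: [179.6, -0.3, 17.4]
contact_force: [0.7, 0.2, -0.3]
width: 0.799
```

```bash
python3 -c "
from seg import *
c=snap('wrist','w5'); s=snap('scene','s1')
m=mask(c,'dark',(210,60,360,232)); print(m.sum(),rect(c,m,26)); print(sensors.observe()['position'])
"
```

```text
7191 [427.4, 89.2, 101.6, 43.1, -72.1]
[437.6089491   57.04479374 131.03489473]
```

View pics/w5.png

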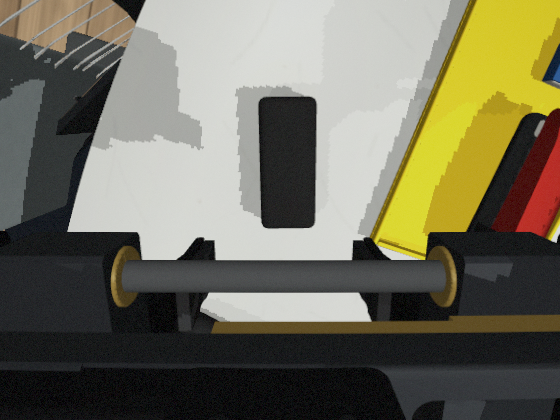

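The charger is at (260–316, 97–227), measured 102x43 mm, which fits. The stapler lies in the tray on the right.

```bash
python3 go.py 427.4 89.2 50 17.9 427.4 89.2 4 17.9
```

```text
at [437.6  57.  131. ] [179.5  -0.6  17.6] q1,q6 [ -7. -24.]
  call [-0.08 -3.45  8.07] turn -0.006
 -> [427.4  89.2  50. ] yaw 17.9 q6~ -6.0
  call [ 0.  -0.   4.6] turn -0.0
 -> [427.4  89.2   4. ] yaw 17.9 q6~ -6.0
```

Emit:
move_arm --pt "0.85 0 -1.5 2 0" --pt "0.85 0 -3.4 5 0" --pt "0.85 0 -3.45 8 0" --pt "0.85 0 -3.45 8 0" --pt "0.85 0 -3.45 8 0"

```text
time_s: 12.7
position: [429.2, 90.4, 49.5]
ee_rot: [179.5, -0.5, 17.7]
contact_force: [0.2, -0.0, 0.2]
width: 0.851
```

Emit:
move_arm --pt "0.85 0 0 1.5 0" --pt "0.85 0 0 3 0" --pt "0.85 0 0 4.4 0" --pt "0.85 0 0 4.4 0" --pt "0.85 0 0 4.4 0"

```text
time_s: 13.12
position: [431.5, 90.2, 6.7]
ee_rot: [179.4, -0.6, 17.7]
contact_force: [-0.1, 0.0, 0.6]
width: 0.85
```

Emit:
move_arm --pt "0 0 0 0 0" --pt "0 0 0 0 0" --pt "0 0 0 0 0" --pt "0 0 0 0 0" --pt "0 0 0 0 0" --grip_force 30

```text
time_s: 13.53
position: [431.1, 90.2, 7.2]
ee_rot: [179.5, -0.6, 17.7]
contact_force: [-2.1, -0.6, 1.0]
width: 0.559
```

Emit:
move_arm --pt "0 0 0 0 0" --pt "0 0 0 0 0" --pt "0 0 0 0 0"

```text
time_s: 13.78
position: [430.8, 90.2, 7.2]
ee_rot: [179.5, -0.6, 17.7]
contact_force: [-0.3, -0.2, 1.5]
width: 0.516
```

Emit:
move_arm --pt "0 0 0 -2 0" --pt "0 0 0 -4 0" --pt "0 0 0 -7 0" --pt "0 0 0 -7 0" --pt "0 0 0 -7 0"

```text
time_s: 14.2
position: [431.1, 90.6, 78.1]
ee_rot: [179.4, -0.8, 17.7]
contact_force: [0.1, -0.8, -2.5]
width: 0.509
```

```bash
python3 go.py 515 40 80 9 600 -145 80 0 600 -145 25 0
```

```text
at [431.1  90.6  78.1] [179.4  -0.8  17.7] q1,q6 [ -3. -20.]
  call [ 6.46  7.37 -0.02] turn 0.152
 -> [515.  40.  80.] yaw 9.0 q6~ -5.0
  call [2.75 9.8  0.  ] turn 0.079
  call [3.51 9.55 0.  ] turn 0.079
 -> [ 600. -145.   80.] yaw 0.0 q6~ -14.0
  call [ 0.  -0.   5.5] turn -0.0
 -> [ 600. -145.   25.] yaw 0.0 q6~ -14.0
```

Emit:
move_arm --pt "0 2.2 2.5 0 0.05" --pt "0 4.4 5 0 0.1" --pt "0 6.46 7.4 0 0.15" --pt "0 6.46 7.4 0 0.15" --pt "0 6.46 7.4 0 0.15"

```text
time_s: 14.62
position: [516.5, 38.6, 78.3]
ee_rot: [179.5, -0.9, 9.0]
contact_force: [-0.4, -0.1, -2.4]
width: 0.517
```

Emit:
move_arm --pt "0 0.9 3.3 0 0.04" --pt "0 1.8 6.6 0 0.08" --pt "0 2.75 9.5 0 0.08" --pt "0 2.75 9.5 0 0.08" --pt "0 2.75 9.5 0 0.08"

```text
time_s: 15.03
position: [557.4, -51.7, 78.0]
ee_rot: [179.7, -0.7, 4.3]
contact_force: [-2.1, 0.6, -1.8]
width: 0.515
```

Emit:
move_arm --pt "0 1 3.2 0 0.04" --pt "0 2.2 6.4 0 0.08" --pt "0 3.5 9.2 0 0.08" --pt "0 3.5 9.2 0 0.08" --pt "0 3.5 9.2 0 0.08"

```text
time_s: 15.45
position: [598.1, -140.5, 77.7]
ee_rot: [179.8, -0.6, -0.4]
contact_force: [-1.5, -0.0, -2.5]
width: 0.512
```

```bash
python3 go.py 600 -138 30 0 600 -138 11.2 0
```

```text
at [ 598.1 -140.5   77.7] [179.8  -0.6  -0.4] q1,q6 [-24. -23.]
  call [ 0.14 -0.27  4.77] turn -0.006
 -> [ 600. -138.   30.] yaw -0.0 q6~ -13.0
  call [ 0.   -0.    1.88] turn -0.0
 -> [ 600.  -138.    11.2] yaw -0.0 q6~ -13.0
```

Emit:
move_arm --pt "0 0.14 -0.27 2 0" --pt "0 0.14 -0.27 4 0" --pt "0 0.14 -0.27 4.8 0" --pt "0 0.14 -0.27 4.8 0" --pt "0 0.14 -0.27 4.8 0"

```text
time_s: 15.87
position: [598.5, -136.2, 29.0]
ee_rot: [179.9, -0.4, -0.3]
contact_force: [-0.1, 0.0, -1.5]
width: 0.514
```

Emit:
move_arm --pt "0 0 0 0.6 0" --pt "0 0 0 1.2 0" --pt "0 0 0 1.7 0" --pt "0 0 0 1.8 0" --pt "0 0 0 1.8 0"

```text
time_s: 16.28
position: [598.8, -136.2, 11.3]
ee_rot: [179.9, -0.4, -0.3]
contact_force: [-0.5, 0.5, 1.5]
width: 0.511
```

Emit:
move_arm --pt "0.75 0 0 0 0" --pt "0.75 0 0 0 0" --pt "0.75 0 0 0 0" --pt "0.75 0 0 0 0" --pt "0.75 0 0 -0.5 0"

```text
time_s: 16.7
position: [598.1, -136.0, 15.8]
ee_rot: [179.9, -0.4, -0.3]
contact_force: [0.1, -0.0, 0.1]
width: 0.735
```

Emit:
move_arm --pt "1 0 0 -2 0" --pt "1 0 0 -5 0" --pt "1 0 0 -9 0" --pt "1 0 0 -12 0" --pt "1 0 0 -12 0"

```text
time_s: 17.12
position: [601.8, -137.6, 143.0]
ee_rot: [179.6, -1.1, -0.3]
contact_force: [1.2, 0.7, 0.1]
width: 0.976
```

```bash
python3 go.py 450 -105 140 -100 
```

```text
at [ 601.8 -137.6  143. ] [179.6  -1.1  -0.3] q1,q6 [-23. -23.]
  call [-5.07 -1.06 -0.  ] turn -0.467
  call [-4.04 -3.23  0.  ] turn -0.467
  call [-2.16 -4.7   0.03] turn -0.467
 -> [ 450. -105.  140.] yaw 80.0 q6~ -93.0
```

Emit:
move_arm --pt "1 -2.5 -0.5 0 -0.12" --pt "1 -5 -1 0 -0.24" --pt "1 -5.1 -1.06 0 -0.36" --pt "1 -5.1 -1.06 0 -0.47" --pt "1 -5.1 -1.06 0 -0.47"

```text
time_s: 17.53
position: [550.3, -126.7, 142.2]
ee_rot: [179.2, -0.8, 26.7]
contact_force: [1.1, -0.5, 0.2]
width: 0.999
```

Emit:
move_arm --pt "1 -2 -1.5 0 -0.12" --pt "1 -4 -3.2 0 -0.24" --pt "1 -4 -3.2 0 -0.36" --pt "1 -4 -3.2 0 -0.47" --pt "1 -4 -3.2 0 -0.47"

```text
time_s: 17.95
position: [500.1, -116.1, 141.3]
ee_rot: [178.9, -0.3, 53.6]
contact_force: [-0.2, -0.2, 0.5]
width: 1.001
```

Emit:
move_arm --pt "1 -1 -2.5 0 -0.12" --pt "1 -2.2 -4.7 0 -0.24" --pt "1 -2.2 -4.7 0 -0.36" --pt "1 -2.2 -4.7 0 -0.47" --pt "1 -2.2 -4.7 0 -0.47"

```text
time_s: 18.37
position: [449.5, -106.2, 140.3]
ee_rot: [178.8, 0.2, 80.4]
contact_force: [-0.0, -0.1, -0.9]
width: 1.001
```

```bash
python3 -c "
from seg import *
c=snap('wrist','w6'); print(sensors.observe()['position'],sensors.observe()['ee_rot'])
m=mask(c,'dark',(190,40,380,232)); print(m.sum(),rect(c,m,12),rect(c,m,34))
"
```

```text
[ 449.84154128 -106.28673746  140.36631838] [178.7975102    0.22598439  80.19045713]
7401 [425.3, -104.2, 100.7, 58.2, -13.6] [422.0, -103.5, 93.0, 53.8, -13.6]
```

View pics/w6.png

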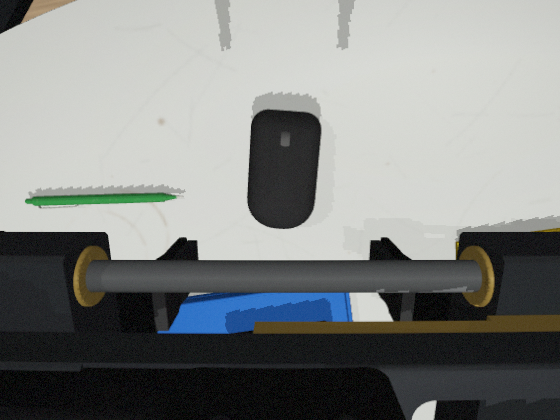

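The mouse spans (248–321, 108–228), with its silhouette matching 100x58 mm at z≈12. The pen runs (27–180, 195–204).

```bash
python3 -c "
from seg import *
c=load('w6'); m=mask(c,'green',(10,180,200,220)); print('pen',rect(c,m,4.5))
m=mask(c,'blue',(150,285,360,335)); print()"; python3 go.py 423.5 -104 60 76.4 423.5 -104 5 76.4
```

```text
pen [423.0, -271.7, 138.7, 8.2, 82.1]

at [ 449.8 -106.3  140.4] [178.8   0.2  80.2] q1,q6 [ -27. -108.]
  call [-0.19 -2.8   7.98] turn 0.066
 -> [ 423.5 -104.    60. ] yaw 76.4 q6~ -90.0
  call [ 0.  -0.   5.5] turn -0.0
 -> [ 423.5 -104.     5. ] yaw 76.4 q6~ -90.0
```

Emit:
move_arm --pt "1 -0.2 -1.5 2 0.06" --pt "1 -0.2 -2.8 5 0.066" --pt "1 -0.2 -2.8 8 0.066" --pt "1 -0.2 -2.8 8 0.066" --pt "1 -0.2 -2.8 8 0.066"

```text
time_s: 18.83
position: [423.3, -104.0, 58.7]
ee_rot: [179.0, 0.1, 76.2]
contact_force: [-0.9, -0.0, 0.1]
width: 0.997
```

Emit:
move_arm --pt "1 0 0 1.8 0" --pt "1 0 0 3.6 0" --pt "1 0 0 5.2 0" --pt "1 0 0 5.2 0" --pt "1 0 0 5.2 0"

```text
time_s: 19.25
position: [425.5, -104.8, 7.8]
ee_rot: [178.8, 0.1, 76.1]
contact_force: [0.7, -0.3, 0.1]
width: 0.997
```

Emit:
move_arm --pt "0 0 0 0 0" --pt "0 0 0 0 0" --pt "0 0 0 0 0" --pt "0 0 0 0 0" --pt "0 0 0 0 0" --grip_force 30

```text
time_s: 19.67
position: [425.8, -105.0, 8.4]
ee_rot: [178.8, 0.1, 76.1]
contact_force: [-0.9, 1.0, 0.8]
width: 0.705
```

Emit:
move_arm --pt "0 0 0 0 0" --pt "0 0 0 0 0" --pt "0 0 0 0 0"

```text
time_s: 19.92
position: [425.8, -105.0, 8.5]
ee_rot: [178.8, 0.1, 76.1]
contact_force: [-0.1, -0.0, 2.5]
width: 0.651
```

```bash
python3 go.py 423.5 -104 80 76.4
```

```text
at [ 425.8 -105.     8.5] [1.788e+02 1.000e-01 7.610e+01] q1,q6 [ -29. -105.]
  call [ 0.02 -0.09 -7.16] turn -0.005
 -> [ 423.5 -104.    80. ] yaw 76.4 q6~ -90.0
```

Emit:
move_arm --pt "0 0 0 -1.5 0" --pt "0 0 0 -3.5 0" --pt "0 0 0 -6.5 0" --pt "0 0 0 -8 0" --pt "0 0 0 -8 0"

```text
time_s: 20.33
position: [425.5, -105.0, 90.8]
ee_rot: [178.5, 0.2, 76.1]
contact_force: [-0.0, -0.3, -0.9]
width: 0.656
```

```bash
python3 go.py 600 -248 85 90 600 -248 30 90
```

```text
at [ 425.5 -105.    90.8] [178.5   0.2  76.1] q1,q6 [ -29. -105.]
  call [-4.85 10.17  0.58] turn -0.121
  call [-6.04  9.51  0.57] turn -0.121
 -> [ 600. -248.   85.] yaw 90.0 q6~ -112.0
  call [ 0.  -0.   5.5] turn -0.0
 -> [ 600. -248.   30.] yaw 90.0 q6~ -112.0
```

Emit:
move_arm --pt "0 -1.6 3.4 0.2 -0.05" --pt "0 -3.2 6.8 0.4 -0.1" --pt "0 -4.85 10.2 0.5 -0.12" --pt "0 -4.85 10.2 0.5 -0.12" --pt "0 -4.85 10.2 0.5 -0.12"

```text
time_s: 20.75
position: [514.5, -178.2, 87.6]
ee_rot: [178.5, 0.4, 82.9]
contact_force: [-0.2, 0.5, -0.4]
width: 0.647
```

Emit:
move_arm --pt "0 -2 3.2 0.2 -0.05" --pt "0 -4 6.4 0.4 -0.1" --pt "0 -6 9.5 0.5 -0.12" --pt "0 -6 9.5 0.5 -0.12" --pt "0 -6 9.5 0.5 -0.12"

```text
time_s: 21.17
position: [601.2, -249.7, 84.1]
ee_rot: [178.6, 0.5, 89.7]
contact_force: [-0.5, 0.1, -0.1]
width: 0.651
```

```bash
python3 go.py 600 -248 30 90 600 -248 12.5 90;  python3 -c "
from seg import *
c=snap('wrist','w7')"
```

```text
at [ 601.2 -249.7   84.1] [178.6   0.5  89.7] q1,q6 [ -33. -122.]
  call [ 0.22 -0.25  5.4 ] turn -0.005
 -> [ 600. -248.   30.] yaw 90.0 q6~ -112.0
  call [ 0.   -0.    1.75] turn -0.0
 -> [ 600.  -248.    12.5] yaw 90.0 q6~ -112.0
```

View pics/w7.png

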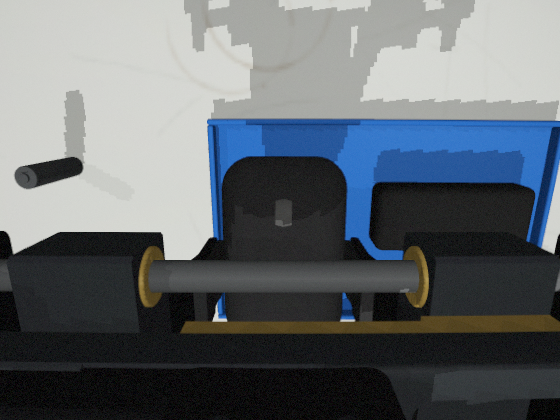

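The mouse is held over the tray, with tray rim corners at (210,122) and (557,122). The charger lies flat at (370–532, 183–250). I check clearances before lowering.

```bash
python3 -c "
from seg import *
c=load('w7'); print(onz(c,[[209,121],[557,122]],14).round(1)); print('charger top',onz(c,[[373,186],[530,186]],30).round(1)); print('mouse',onz(c,[[223,220],[347,220]],95).round(1))"; python3 go.py 600 -241 30 90
```

```text
[[ 534.2 -299.8   14. ]
 [ 534.8  -69.5   14. ]]
charger top [[ 574.7 -193.4   30. ]
 [ 574.8  -91.6   30. ]]
mouse [[ 577.3 -278.1   95. ]
 [ 577.4 -221.1   95. ]]
at [ 599.5 -248.1   83.8] [178.8   0.4  89.8] q1,q6 [ -32. -122.]
  call [ 0.75 -0.06  5.37] turn -0.004
 -> [ 600. -241.   30.] yaw 90.0 q6~ -112.0
```

Emit:
move_arm --pt "0 0.5 -0.1 2 0" --pt "0 0.5 -0.1 4 0" --pt "0 0.5 -0.1 5.3 0" --pt "0 0.5 -0.1 5.3 0" --pt "0 0.5 -0.1 5.3 0"

```text
time_s: 21.63
position: [598.0, -242.2, 29.7]
ee_rot: [179.0, 0.3, 89.8]
contact_force: [-0.1, 0.0, -0.2]
width: 0.65
```

Emit:
move_arm --pt "0 0 0 0.6 0" --pt "0 0 0 1.2 0" --pt "0 0 0 1.7 0" --pt "0 0 0 1.7 0" --pt "0 0 0 1.7 0"

```text
time_s: 22.05
position: [598.3, -242.4, 12.7]
ee_rot: [179.0, 0.3, 89.8]
contact_force: [0.1, 0.3, -1.2]
width: 0.651
```

Emit:
move_arm --pt "0 0 0 0.05 0" --pt "0.72 0 0 0.05 0" --pt "0.72 0 0 0.05 0" --pt "0.72 0 0 0.05 0" --pt "0.72 0 0 0.05 0"

```text
time_s: 22.47
position: [598.5, -242.5, 12.4]
ee_rot: [178.9, 0.3, 89.8]
contact_force: [0.4, -0.1, 0.2]
width: 0.716
```

Emit:
move_arm --pt "0.72 0 0 -1 0" --pt "0.72 0 0 -3 0" --pt "0.72 0 0 -6 0" --pt "0.72 0 0 -10 0" --pt "0.72 0 0 -12 0"

```text
time_s: 22.88
position: [598.0, -242.7, 137.2]
ee_rot: [178.6, 0.5, 89.8]
contact_force: [0.7, -0.0, 0.2]
width: 0.721
```

```bash
python3 go.py 418 -310 130 -8
```

```text
at [ 598.  -242.7  137.2] [178.6   0.5  89.8] q1,q6 [ -32. -122.]
  call [-2.26 -5.99  0.12] turn -0.478
  call [ 0.75 -6.36  0.08] turn -0.478
  call [ 3.59 -5.31  0.08] turn -0.478
 -> [ 418. -310.  130.] yaw 172.0 q6~ -209.0
```

Emit:
move_arm --pt "0.5 -1.5 -4 0 0.1" --pt "0.5 -3 -8 0 0.22" --pt "0.5 -4.5 -12 0 0.34" --pt "0.5 -6 -15.5 0.3 0.46" --pt "0.5 -6.5 -18 0.6 0.57"

```text
time_s: 23.3
position: [415.4, -308.6, 128.6]
ee_rot: [178.5, -0.2, 56.7]
contact_force: [-0.5, -0.6, 0.3]
width: 0.515
```

Emit:
move_arm --pt "0.5 0 0 0 0.12" --pt "0.5 0 0 0 0.24" --pt "0.5 0 0 0 0.36" --pt "0.5 0 0 0 0.48" --pt "0.5 0 0 0 0.57"

```text
time_s: 23.72
position: [415.3, -308.9, 129.5]
ee_rot: [178.8, -1.0, 23.8]
contact_force: [-0.1, -0.0, 0.2]
width: 0.501
```

Emit:
move_arm --pt "0.5 0 0 0 0.12" --pt "0.5 0 0 0 0.24" --pt "0.5 0 0 0 0.36" --pt "0.5 0 0 0 0.48" --pt "0.5 0 0 0 0.57"

```text
time_s: 24.13
position: [415.5, -309.0, 130.4]
ee_rot: [179.5, -1.6, -9.2]
contact_force: [-0.5, 0.2, 0.7]
width: 0.503
```

```bash
python3 go.py 423 -272 60 -8
```

```text
at [ 415.5 -309.   130.4] [179.5  -1.6  -9.2] q1,q6 [-49. -41.]
  call [-0.05 -3.83  7.01] turn -0.021
 -> [ 423. -272.   60.] yaw -8.0 q6~ -25.0
```

```bash
python3 -c "
from seg import *
c=snap('wrist','w8');m=mask(c,'green',(150,20,420,240)); print('pen',m.sum(),rect(c,m,4.5),onz(c,[pts(m).mean(0)],4.5))"
```

```text
pen 1490 [422.8, -271.1, 138.0, 8.2, 82.2] [[ 423.26489693 -267.67598246    4.5       ]]
```

View pics/w8.png

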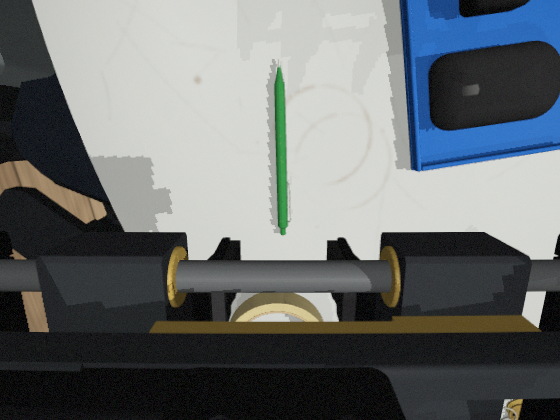

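The pen runs from (279,67) to (283,233), 138 mm at 82°, in agreement with the earlier view. The mouse is inside the blue tray.

Emit:
move_arm --pt "0.5 -0.05 -2 2 -0.02" --pt "0.5 -0.05 -3.9 5 -0.024" --pt "0.5 -0.05 -3.9 8 -0.024" --pt "0.5 -0.05 -3.9 8.5 -0.024" --pt "0.5 -0.05 -3.9 8.5 -0.024"

```text
time_s: 24.6
position: [423.0, -270.9, 44.0]
ee_rot: [179.6, -1.4, -7.9]
contact_force: [0.7, -0.0, 0.1]
width: 0.498
```

```bash
python3 go.py 423 -271 2.5 -7.8
```

```text
at [ 423.  -270.9   44. ] [179.6  -1.4  -7.9] q1,q6 [-46. -39.]
  call [-0.1  -0.02  4.15] turn -0.001
 -> [ 423.  -271.     2.5] yaw -7.8 q6~ -25.0
```

Emit:
move_arm --pt "0.5 -0.1 0 1.5 0" --pt "0.5 -0.1 0 3 0" --pt "0.5 -0.1 0 4.0 0" --pt "0.5 -0.1 0 4.1 0" --pt "0.5 -0.1 0 4.1 0"

```text
time_s: 25.02
position: [423.3, -271.9, 3.6]
ee_rot: [179.6, -1.5, -7.9]
contact_force: [-0.2, 0.2, 0.1]
width: 0.502
```

Emit:
move_arm --pt "0 0 0 0 0" --pt "0 0 0 0 0" --pt "0 0 0 0 0" --pt "0 0 0 0 0" --pt "0 0 0 0 0" --grip_force 15

```text
time_s: 25.43
position: [423.5, -272.0, 4.0]
ee_rot: [179.5, -1.5, -7.9]
contact_force: [0.4, 0.3, 0.3]
width: 0.207
```

Emit:
move_arm --pt "0 0 0 0 0" --pt "0 0 0 0 0" --pt "0 0 0 0 0"

```text
time_s: 25.68
position: [423.5, -272.1, 4.2]
ee_rot: [179.5, -1.5, -7.9]
contact_force: [-0.8, -0.3, 2.1]
width: 0.104
```

Emit:
move_arm --pt "0 0 0 -1.5 0" --pt "0 0 0 -4 0" --pt "0 0 0 -7 0" --pt "0 0 0 -11 0" --pt "0 0 0 -11 0"

```text
time_s: 26.1
position: [423.6, -273.3, 119.7]
ee_rot: [179.1, -2.0, -7.8]
contact_force: [1.3, -0.1, 0.7]
width: 0.105
```

```bash
python3 go.py 470 -60 115 -7.8 559 163 105 -1.8 559 163 30 -1.8; python3 -c "
from seg import *
c=snap('wrist','w9');m=mask(c,'green',(150,20,420,240)); print('pen',m.sum())"
```

```text
at [ 423.6 -273.3  119.7] [179.1  -2.   -7.8] q1,q6 [-46. -39.]
  call [  0.84 -10.88   0.1 ] turn -0.0
  call [  0.84 -10.88   0.1 ] turn -0.0
 -> [470. -60. 115.] yaw -7.8 q6~ 1.0
  call [  2.9  -11.65   0.5 ] turn -0.052
  call [  3.5  -11.48   0.5 ] turn -0.052
 -> [559. 163. 105.] yaw -1.8 q6~ 18.0
  call [ 0.  -0.   7.5] turn -0.0
 -> [559. 163.  30.] yaw -1.8 q6~ 18.0
pen 1961
```

Emit:
move_arm --pt "0 0.3 -3 0 0" --pt "0 0.6 -6 0 0" --pt "0 0.8 -9 0 0" --pt "0 1 -12 0.1 0" --pt "0 1.2 -15 0.1 0"

```text
time_s: 26.57
position: [454.4, -124.0, 113.6]
ee_rot: [179.3, -1.7, -7.9]
contact_force: [1.0, -0.8, -0.6]
width: 0.099
```

Emit:
move_arm --pt "0 0.2 -3 0 0" --pt "0 0.4 -6 0 0" --pt "0 0.5 -6.8 0 0" --pt "0 0.5 -6.8 0.1 0" --pt "0 0.5 -6.8 0.1 0"

```text
time_s: 26.98
position: [468.5, -57.4, 111.2]
ee_rot: [179.3, -1.7, -7.8]
contact_force: [0.0, -0.4, -1.1]
width: 0.104
```

Emit:
move_arm --pt "0 0.9 -3.5 0.1 -0.05" --pt "0 1.8 -7 0.3 -0.05" --pt "0 2.9 -11.6 0.5 -0.05" --pt "0 2.9 -11.6 0.5 -0.05" --pt "0 2.9 -11.6 0.5 -0.05"

```text
time_s: 27.4
position: [514.1, 53.9, 105.1]
ee_rot: [179.2, -1.7, -4.8]
contact_force: [-0.3, -0.0, -1.3]
width: 0.105
```

```bash
python3 go.py 559 163 60 -1.8; python3 -c "
from seg import *
c=snap('wrist','w10')"
```

```text
at [514.1  53.9 105.1] [179.2  -1.7  -4.8] q1,q6 [-6. -0.]
  call [  3.43 -11.32   4.45] turn -0.053
 -> [559. 163.  60.] yaw -1.8 q6~ 18.0
```

View pics/w10.png

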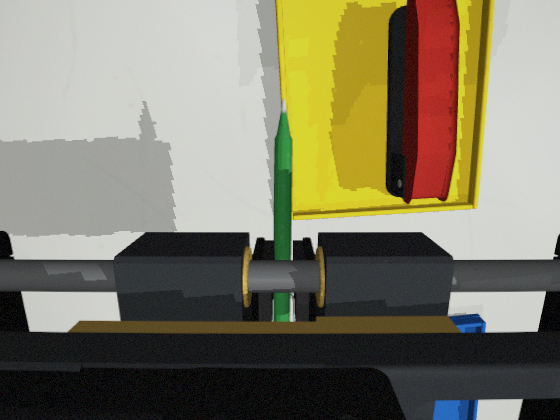

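The pen is held along the jaws' centre line. The yellow tray's near corners are at (294,217) and (476,207), with the stapler standing on its base.

```bash
python3 -c "
from seg import *
c=load('w10'); print('tray',onz(c,[[294,217],[476,207]],14).round(1)); 
for z in (95,105,115): print('tip',onz(c,[[284,102]],z).round(1))
print('stapler base',onz(c,[[388,195],[391,15]],8).round(1))"
```

```text
tray [[524.3  47.4  14. ]
 [667.4  42.3  14. ]]
tip [[520.8 128.8  95. ]]
tip [[520.5 128.4 105. ]]
tip [[520.1 127.9 115. ]]
stapler base [[599.5  56.8   8. ]
 [602.8 184.8   8. ]]
```

Emit:
move_arm --pt "0 1.2 -3.6 0.5 -0.05" --pt "0 2.4 -7.5 1 -0.05" --pt "0 3.7 -11.3 2 -0.05" --pt "0 3.7 -11.3 3.5 -0.05" --pt "0 3.7 -11.3 4.4 -0.05"

```text
time_s: 27.87
position: [561.2, 160.4, 59.3]
ee_rot: [179.0, -1.5, -2.0]
contact_force: [-1.5, -0.5, -0.7]
width: 0.102
```

```bash
python3 go.py 562 163 25 -1.8 562 163 8 -1.8
```

```text
at [561.2 160.4  59.3] [179.   -1.5  -2. ] q1,q6 [6. 9.]
  call [-0.02 -0.32  3.43] turn -0.004
 -> [562. 163.  25.] yaw -1.8 q6~ 18.0
  call [ 0.  -0.   1.7] turn -0.0
 -> [562. 163.   8.] yaw -1.8 q6~ 18.0
```

Emit:
move_arm --pt "0 0 -0.2 1.5 0" --pt "0 0 -0.2 3 0" --pt "0 0 -0.2 3.6 0" --pt "0 0 -0.2 3.6 0" --pt "0 0 -0.2 3.6 0"

```text
time_s: 28.28
position: [561.8, 159.9, 23.2]
ee_rot: [179.0, -1.4, -2.1]
contact_force: [0.2, -0.8, -0.1]
width: 0.105
```

Emit:
move_arm --pt "0 0 0 0.5 0" --pt "0 0 0 1 0" --pt "0 0 0 1.4 0" --pt "0 0 0 1.4 0" --pt "0 0 0 1.4 0"

```text
time_s: 28.7
position: [561.9, 159.7, 9.0]
ee_rot: [179.0, -1.4, -2.1]
contact_force: [-0.0, -0.1, -0.7]
width: 0.108
```

Emit:
move_arm --pt "0 0 0 0.08 0" --pt "0 0 0 0.08 0" --pt "0.3 0 0 0.08 0" --pt "0.3 0 0 0.08 0" --pt "0.3 0 0 0.08 0"

```text
time_s: 29.12
position: [562.0, 159.8, 8.4]
ee_rot: [179.0, -1.4, -2.1]
contact_force: [0.3, 0.1, -0.1]
width: 0.245
```

Emit:
move_arm --pt "0.3 0 0 0 0" --pt "0.3 0 0 0 0" --pt "0.3 0 0 -2 0" --pt "0.3 0 0 -5 0" --pt "0.3 0 0 -9 0"

```text
time_s: 29.53
position: [557.6, 161.0, 96.7]
ee_rot: [179.0, -1.0, -2.1]
contact_force: [0.3, -0.2, -0.1]
width: 0.301
```

Emit:
move_arm --pt "0.3 0 3 -4 0" --pt "0.3 0 7 -8 0" --pt "0.3 0 9 -10 0" --pt "0.3 0 9 -10 0" --pt "0.3 0 9 -10 0"

```text
time_s: 29.95
position: [554.2, 71.3, 201.1]
ee_rot: [178.9, -1.4, -2.3]
contact_force: [0.5, -0.6, -0.1]
width: 0.297
```

```bash
python3 -c "
from seg import *
c=snap('wrist','w11'); s=snap('scene','s2'); d=snap('side','d2')
z=lambda i,x0,y0,x1,y1:cv2.resize(i[y0:y1,x0:x1],(400,300),interpolation=cv2.INTER_CUBIC)
I=np.vstack([np.hstack([z(s['image'],210,155,390,290),z(d['image'],195,155,345,295)]),np.hstack([z(c['image'],0,0,560,420),z(s['image'],300,270,400,370)])])
cv2.imwrite('pics/fin.png',I[:,:,::-1])
for c,r1,r2 in((s,(374,280,392,304),(318,315,370,365)),(d,(272,154,286,172),(305,152,338,175))):
    m=mask(c,'dark',r1);print('battery',rect(c,m,25)); m=mask(c,'beige',r2);print('tape',rect(c,m,12))"
```

```text
battery [560.9, -405.7, 53.7, 11.1, 35.0]
tape [388.5, -443.1, 110.2, 95.2, 47.9]
battery [560.8, -398.2, 85.5, 31.4, 78.6]
tape [389.5, -443.7, 133.1, 95.2, -86.7]
```

View pics/fin.png

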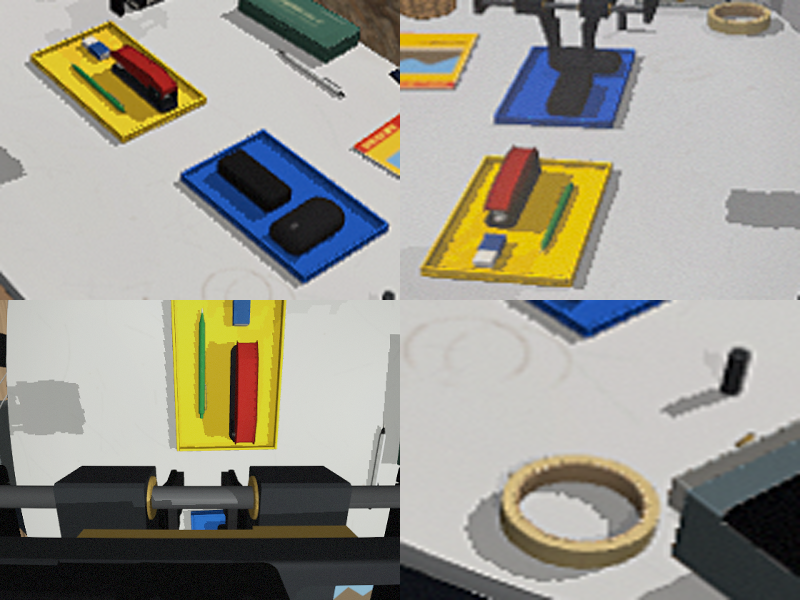

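The final composite shows all five things flat and apart in their trays. The battery and tape roll have not moved, and the gripper is clear, so I hand in.

```bash
python3 -c "
from h import *
print(bot.finish_job())"
```

```text
the job is handed in; nothing more can be done
None
```

I put the charger and the mouse in the blue tray, and the stapler, the eraser and the pen in the yellow tray, each set down by a top grasp. I handed the job in at about 30 s of the 144 s allowed; the system gave no verdict.

- **Trays:** The last pictures from all three cameras show each thing flat, right way up, inside its rim and clear of the others. I judged this by eye and did not measure final heights or tilts.
- **Battery and tape roll:** The scene camera puts both within about 1–2 mm of where they started. The side camera agrees for the tape roll. Its battery reading was not usable, because the battery shows as only a few pixels there and something else dark got into the mask.
- **Stapler:** It settled up to about 9 mm lower in the jaws as I lifted it, because I started lifting just before the fingers had fully closed. It still touched down level, with about 27 N on the wrist.
- **Clearances:** I placed the mouse about 5 mm off its planned spot so the fingers had room between the charger and the rim.
- **Gripper:** At hand-in the gripper was empty at 200 mm height, touching nothing.

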